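# Release the child-safe tablet box and lift its lid off

### The job

Open the child-safe box of dishwasher tablets so that it can be filled up: with the wooden push-pin, press the hidden spring catch down through the small hole in the box's front strip until the lid pops up, and hang the pin back in its pot. Then swing the lid up to vertical by its tab, lift it straight up off its hinge pins and stand it upright and centred in a slot of the plate rack, hinge end down on the rails, without letting it drop. Do not disturb the mug, the garlic or the lemon.

Things in the scene. Friction and masses are not known exactly. Their poses are not given: they have to be found in the camera images.
- box: Tablet box of pale wood, fixed, open inside. Origin: centre of its underside, on the worktop; z up; front faces its own -x. In mm: x -58 to 55, y -100 to 100, rim z = 70. A fixed strip, x -58 to -21, top z = 70, runs along the front and holds the release hole; the lid lies on the rest of the rim and on the strip with its tab.
- release_hole (a point): Centre of the release hole, 18 mm wide, at the top face of the box's front strip (box frame -39.5, 68, 70 mm), thin steel ring around it. It goes straight down through 8 mm of wood; the catch's pad lies 30 mm below the top face.
- catch: The spring catch, a small steel rocker hidden under the strip. Origin: its pivot (box frame -11, 68, 27 mm).
- catch_pad (a point): Top of the catch's pad straight below the hole, 40 mm above the worktop at rest. Pressed down 6 to 8 mm it lets the lid go; its stop is at about 14 mm. Force at the pad: 2.5 N at first, 5 to 8 N to press it 12 mm. It springs back when left.
- kicker: Steel spring plunger in the box under the front of the lid (box frame 2, 20 mm). When the catch lets go it pops the lid up gently by about 0.42 rad (24 degrees) and holds it there. Its tip then stands 100 mm above the worktop.
- hinge_pin (a point): Fixed point on the common axis of the two hinge pins, midway (box frame 73, 0, 75 mm). The pins, 7 mm thick, lie along the box's y at y = +-65 mm in dark steel brackets behind the rear wall. Each bracket has cheeks and a back stop plate (box x 92 to 96 mm, up to z = 130): a lid raised and left leans on it, 14 degrees past vertical.
- lid: Loose wooden lid, 10 mm thick, 0.12 to 0.20 kg. Origin on its hinge axis at mid width (at hinge_pin while on the box); shut, its axes are parallel to the box's; raising it turns its own -x up, about y. In mm: panel x -92 to -12, y -100 to 100, z -5 to 5; tab x -138 to -92, y -25 to 25, z -5 to 5; steel keeper under the panel, x -86 to -70, y = 68, down to z = -30.
- lid_foot (a point): Hinge end of the lid: lid frame 10, 0, 0 mm, in line with the ends of its two C-shaped steel knuckles (y = +-65, 24 wide, 21 mm thick over z, x -12 to 10), which open to the lid's +x. With the lid vertical they sit over the pins like hooks and come free after a lift of 14 mm; cheeks hold them sideways to 2.5 mm.
- lid_tab (a point): Point in mid thickness of the tab on the lid's centre line (lid frame -120, 0, 0 mm). Here the tab can be pinched by its two sides, 50 mm apart along the lid's y; held so, the lid turns about y between the pads while the hand stays upright. Shut, the tab lies on the front strip; popped up, this point is about 49 mm higher.
- push_pin: Wooden push-pin, 50 to 85 g. Origin: centre of the shank's tip; z along it toward the handle. In mm: shank 10 thick, z 0 to 90; collar 36 wide, z 90 to 96; round handle 18 thick, z 96 to 145. It hangs upright in the pot with its collar on the rim, tip 10 mm above the worktop.
- pot: White stoneware pot, fixed, 100 mm high, 46 to 54 mm wide outside; its bore is 22 mm wide and open down to 8 mm above the worktop. Origin: centre of its underside. (Wall cabinets hang over the rear of the worktop, from world x = 0.58 m on, underside 0.65 m above it: carry things low and near there.)
- rack: Low plate rack of pale wood, fixed. Origin: centre of its underside. In mm: two flat rails along its x, 140 long, y = +-35 to +-80, top z = 16; three uprights on each, 8 thick, up to z = 76, at x = -40, 0, 40 and y = +-45. This makes two slots, 32 mm clear, for things whose faces look along the rack's x.
- slot_near (a point): Middle of the slot between the uprights at x = -40 and 0 mm, at the height of the rails' top (rack frame -20, 0, 16 mm).
- slot_far (a point): Middle of the slot between the uprights at x = 0 and 40 mm, at the height of the rails' top (rack frame 20, 0, 16 mm).
- coffee_mug: Bystander: loose striped mug, 88 x 118 x 92 mm, origin at its underside.
- garlic_bulb: Bystander: loose garlic bulb, 56 mm, origin at its underside.
- lemon_a: Bystander: loose lemon, 71 x 53 x 51 mm, origin at its underside.

How it is judged:
On the way, in this order (a step that is already met when the one before it is completed fails the run):
1. the push-pin presses the catch's pad down by 6 mm or more (contact force between push_pin and catch above 0.3 N and z of catch_pad in the frame of box below 0.034 m), for 0.05 s.
2. the lid, still on its hinge pins, is swung up to vertical (within about 15 degrees) (angle between lid's own z axis and vertical between 1.3 and 1.9 rad and distance between lid and hinge_pin below 0.01 m), for 0.1 s.
At the end, for the whole second after the job is handed in: Lid at rest in a rack slot, hinge end down on the rails (axis under 36 mm high, within 35 mm of mid width), square to it within 15 degrees, leaning under 27; push-pin hanging upright in its pot, tip 4 to 16 mm high, within 14 mm of its axis (x of lid in the frame of rack between -0.04 and 0.04 m and y of lid in the frame of rack between -0.035 and 0.035 m and angle between lid's own z axis and vertical between 1.1 and 2.04 rad and height (world z) of lid below 0.036 m and height (world z) of lid_tab above 0.12 m and angle between the y axis of lid and the y axis of rack, either way round below 0.25 rad and linear speed of each of lid, push_pin below 0.02 m/s and horizontal distance between push_pin and pot below 0.014 m and angle between push_pin's own z axis and vertical below 0.12 rad and height (world z) of push_pin between 0.004 and 0.016 m); the robot touches nothing.
It fails at once if the mug, the garlic or the lemon is moved by more than 30 mm (distance of any of coffee_mug, garlic_bulb, lemon_a from where it was at the start of the episode above 0.03 m).
It fails at once if the lid falls free (faster than 0.8 m/s with no finger on it) (linear speed of lid above 0.8 m/s and contact force between the fingers and lid below 0.1 N).
It also fails if it takes over 72 s, if anything falls off the work surface, if the arm or the gripper's body presses on something with over 40 N, if the wrist force passes 120 N, or if a joint passes its speed limit or range.

### The arm

A 6-joint arm with a two-finger parallel gripper is mounted at the origin on a cart in front of the work surface, level with it; the furniture and walls round the work are solid. World frame = base frame: x ahead of the robot, y to its left, z up, the work surface at z = 0. Lengths are in m, angles in rad, forces in N, time in s.
With the tool pointing down it reaches from about 0.275 to 0.825 m from the base axis. Payload 5.2 kg.
Tool frame: the origin (TCP) lies midway between the tips of the shut fingers; the grasp point (between the pads) lies 19 mm behind it; z points along the fingers, y is the line along which they close (so a half turn about z gives the same grasp; the last joint's range is limited). The gripper opens to 93 mm and grips with 3 to 60 N. Pads are 15 mm wide; open, the fingers measure 128 mm over their backs; the gripper's body (75 mm by 188 mm) begins 65 mm behind the grasp point.
Start: joints at [-1.413, 0.259, 1.535, -0, 1.348, -0.203], TCP at [0.194, -0.515, 0.219] pointing down, gripper open.
Joint ranges: [-3.14, 3.14], [-0.91, 2.08], [0.19, 2.58], [-1.22, 4.36], [0.22, 2.71], [-3.12, 3.12]. Speed limits (rad/s): [2.57, 2.57, 3.14, 3.14, 3.14, 3.14].

### API

Orientations are given as a rotation vector (axis times angle).
In Python, from station import ctrl gives the robot as it stands.
- The arm moves only by the shell command python3 -m creep 'ROWS' [FORCE]. ROWS is JSON, a list of rows, each a list of 7 numbers: the shift along the tool's x, y, z scaled (see below), then the turn, a rotation vector about the tool's x, y, z scaled (see below), then the gripper command: -1 is shut, 1 is fully open, values between are in proportion. In form: [[x, y, z, wx, wy, wz, gripper], ...]. A call has 1 to 20 rows; each row shifts and turns the commanded pose from where the row before left it, along the tool's axes as they then stand; what a row does not reach is not made up. The controller multiplies each number of a shift by 25 mm and each number of a turn by 5 degrees. A row lasts 1/12 s, in which the tool goes at most 41.7 mm and 7.16 degrees, less where a joint would pass 70% of its speed; a pose out of reach is approached as far as the arm can. A call with a number of a shift or a turn outside -1 to 1 is refused whole. A call with a gripper value outside its range is refused whole. The fingers move at their own pace and stop on an object; FORCE is the grip in N (left out, the last holds). Time passes only in rows, so rows that do not move let the fingers close. It gives the time, the measured TCP pose, the force, the opening and the grip force at its end, in the units of the state.
- ctrl.get_obs(): the state, without advancing time (a new reading comes with each control period).
- ctrl.snapshot(name): name is "scene" or "top"; returns a dict with "img" (420x560x3 uint8, blue, green, red), "K" (3x3 intrinsics, pixels), "R" (3x3) and "t" (3): a world point X has camera coordinates R X + t. Camera axes: x right, y down, z forward; pixel columns grow to the right and rows downward; lengths in m; the calibration is good to about 2 mm. A picture is of the moment at which its call begins. There is no depth.
- ctrl.close_job(): hands the job in; it is judged then, once.
The state is a dict: "t": time; "joints": joint angles; "dq": joint speeds; "joint_torque": joint torques, N m; "eef_pos": TCP position; "tool_rot": TCP orientation; "wrist_force": force on the tool from outside, world axes, zero at the start; "ft_torque": the same for the moment, N m; "opening": finger opening in m; "gripper_force": force on a finger pad.
Only numpy, scipy, OpenCV 4.12 (cv2) and the standard library are available. Lean on these libraries where they do the work, as an engineer would, in place of code of your own. Each camera call takes 0.05 s, during which the arm holds its last target. There are 200 camera calls.

## Working session

There is one attempt and no reset: what is moved stays moved. The work goes in short steps, Python scripts to look and compute and a shell command to move; the robot and the scene stay as the last step left them, time stands still between calls to the robot, and variables do not carry over. Pictures are saved under pics/ and viewed, at most 10 in all, crops included, and the job is handed in when it is done.

```bash
mkdir -p pics; ls; python3 - <<'E'
from station import ctrl
import cv2
for n in ("scene","top"):
    s=ctrl.snapshot(n); cv2.imwrite(f"pics/{n}0.png",s["img"]); print(s["K"],s["R"],s["t"])
o=ctrl.get_obs(); print(o["t"],o["eef_pos"],o["tool_rot"],o["opening"])
E
```

```text
pics
[[384.92015283   0.         283.11314903]
 [  0.         384.92015283 197.24836163]
 [  0.           0.           1.        ]] [[-0.90600973 -0.42270959 -0.02151684]
 [-0.17303549  0.41630922 -0.89260593]
 [ 0.38627075 -0.80498648 -0.45032397]] [0.5024771  0.15505037 1.12986793]
[[457.68295892   0.         280.29802527]
 [  0.         457.68295892 211.93351599]
 [  0.           0.           1.        ]] [[-7.45560790e-03 -9.99972165e-01 -2.89887989e-04]
 [-9.91074668e-01  7.42785521e-03 -1.33100825e-01]
 [ 1.33099273e-01 -7.05046918e-04 -9.91102460e-01]] [0.01126741 0.54003324 1.26051939]
0.1 [ 0.19411698 -0.51407805  0.21791776] [-3.08898479e+00 -5.63409875e-01 -7.78045477e-05] 0.09329383776267186
```

View pics/scene0.png

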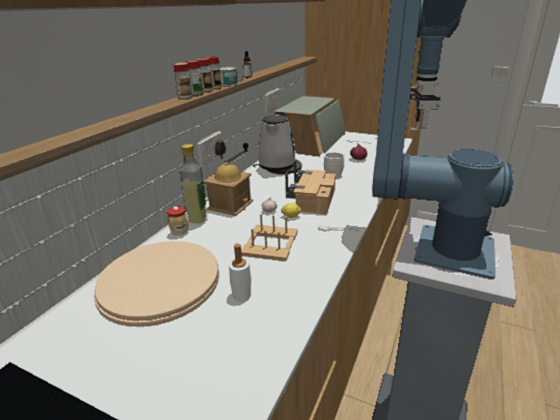

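View pics/top0.png

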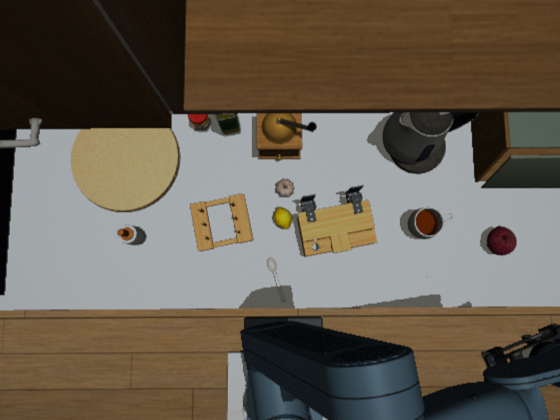

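The top view shows the pot and pin near px (127,234), the rack at (222,222), the lemon at (283,217), the garlic at (285,187), the box at (337,230) with its hole near (316,246), and the mug at (426,222).

```bash
cat > h.py <<'E'
import numpy as np, cv2
from station import ctrl
from scipy.spatial.transform import Rotation as Rn
def ray(s,p,z):
    p=np.asarray(p,float); R,t,K=s["R"],s["t"],s["K"]
    C=-R.T@t; d=R.T@np.linalg.solve(K,[p[0],p[1],1.]); return C+d*(z-C[2])/d[2]
def proj(s,X):
    c=s["R"]@np.asarray(X)+s["t"]; u=s["K"]@c; return u[:2]/u[2]
def crop(s,x0,y0,x1,y1,k,name):
    cv2.imwrite("pics/"+name,cv2.resize(s["img"][y0:y1,x0:x1],None,fx=k,fy=k,interpolation=cv2.INTER_CUBIC))
E
python3 - <<'E'
from h import *
s=ctrl.snapshot("top"); crop(s,185,175,385,265,4,"c1.png")
t=s["img"]; a=cv2.resize(t[215:255,105:150],None,fx=8,fy=8,interpolation=cv2.INTER_CUBIC)
s2=ctrl.snapshot("scene"); b=cv2.resize(s2["img"][235:305,215:265],None,fx=8,fy=8,interpolation=cv2.INTER_CUBIC)
c=np.zeros((560,760,3),np.uint8); c[:320,:360]=a; c[:560,360:760]=b; cv2.imwrite("pics/c2.png",c)
E
```

```text
(no output)
```

View pics/c1.png

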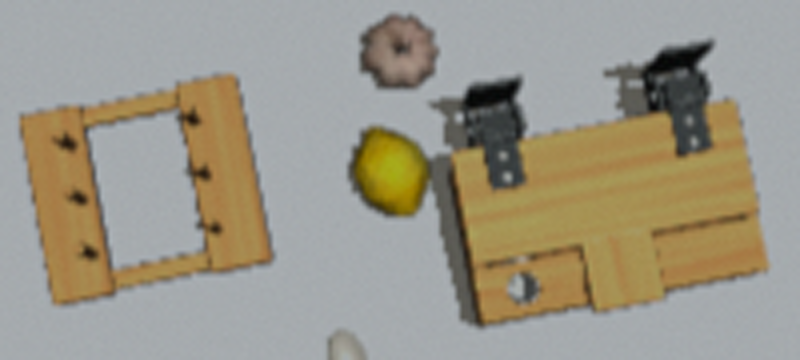

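View pics/c2.png

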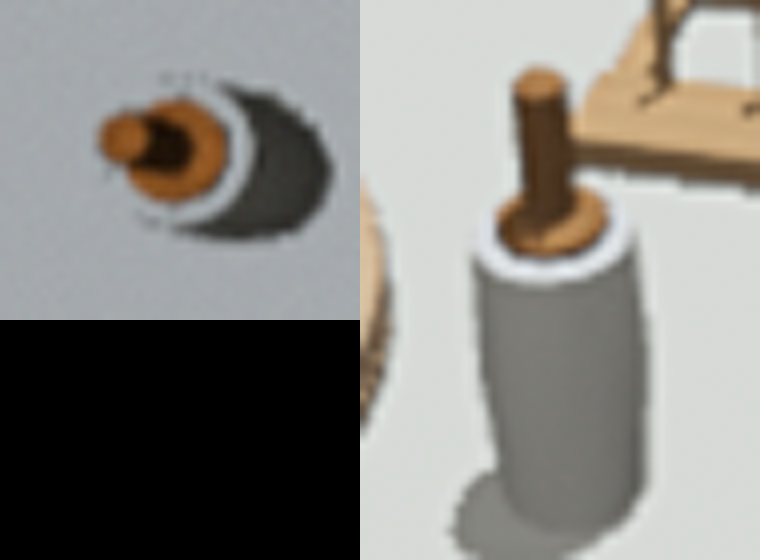

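Crop 1 gives the rack corners, the box strip and lid corners, and the hole at (522,288). Crop 2 gives the pin's handle top at (126,138) and its collar at (177,148).

```bash
python3 - <<'E'
from h import *
s=ctrl.snapshot("top"); 
f=lambda p,z:ray(s,((p[0]+.5)/4+185-.5,(p[1]+.5)/4+175-.5),z)
def fit(loc,W):
    loc=np.array(loc,float);W=np.array(W)[:,:2]
    a=loc-loc.mean(0);b=W-W.mean(0)
    th=np.arctan2((a[:,0]*b[:,1]-a[:,1]*b[:,0]).sum(),(a*b).sum())
    R=np.array([[np.cos(th),-np.sin(th)],[np.sin(th),np.cos(th)]]); t=W.mean(0)-R@loc.mean(0)
    print(np.degrees(th),th,"origin",t,"res mm",np.round(1e3*(loc@R.T+t-W),1).tolist()); return R,t
print("rack");R,t=fit([[.07,.08],[.07,-.08],[-.07,-.08],[-.07,.08]],[f(p,.016) for p in [(22,117),(238,74),(272,262),(55,304)]])
for x in(-.02,.02): print("slot",R@[x,0]+t)
print("box");R,t=fit([[.061,.1],[.061,-.1],[-.058,.1],[-.058,-.1],[-.0395,.068],[-.065,.025],[-.065,-.025]],
 [f((455,152),.08),f((737,100),.08),f((480,325),.07),f((768,270),.07),f((522,288),.07),f((597,312),.08),f((664,297),.08)])
print("hole",R@[-.0395,.068]+t,f((522,288),.07)[:2],"tab",R@[-.047,0]+t,"hinge",R@[.073,0]+t)
g=lambda p,z:ray(s,((p[0]+.5)/8+105-.5,(p[1]+.5)/8+215-.5),z)
print("pin top",g((126,138),.155),"collar",g((177,148),.106),"lemon",f((390,172),.025),"garlic",f((398,50),.02))
s2=ctrl.snapshot("scene");
q=lambda p,z:ray(s2,((p[0]-360+.5)/8+215-.5,(p[1]+.5)/8+235-.5),z)
print("scene top",q((540,84),.155),"collar",q((552,222),.104),"rim",q((553,228),.1))
o=ctrl.get_obs();print(o["eef_pos"],Rn.from_rotvec(o["tool_rot"]).as_matrix())
E
```

```text
rack
10.699396730123452 0.1867397009177694 origin [0.51559924 0.17662521] res mm [[1.3, 1.1], [0.7, -0.5], [-0.6, -1.8], [-1.5, 1.1]]
slot [0.49594695 0.17291209]
slot [0.53525154 0.18033834]
box
9.85236760824638 0.17195625388073818 origin [ 0.48986182 -0.14817171] res mm [[0.9, 3.0], [0.6, -0.0], [1.3, -1.5], [-0.5, -1.2], [0.0, -0.8], [-0.6, 2.1], [-1.8, -1.6]]
hole [ 0.43930888 -0.08793343] [ 0.4392671  -0.08712281] tab [ 0.44355498 -0.15621389] hinge [ 0.56178521 -0.13568068]
pin top [0.47592966 0.41664823 0.155     ] collar [0.47701778 0.41670622 0.106     ] lemon [0.52517271 0.0021329  0.025     ] garlic [ 0.61450848 -0.00437822  0.02      ]
scene top [0.47170894 0.42463271 0.155     ] collar [0.47304578 0.42287861 0.104     ] rim [0.47429298 0.42078228 0.1       ]
[ 0.19415668 -0.51443033  0.2183836 ] [[ 9.35610235e-01  3.53034674e-01 -8.65424990e-05]
 [ 3.53034667e-01 -9.35610079e-01  5.51032558e-04]
 [ 1.13563565e-04 -5.46104203e-04 -9.99999844e-01]]
```

```bash
cat >> h.py <<'E'
def to(p,yaw_deg=10.0):
    "units to reach p, tool down with tool x at yaw; prints turn (do first) and shift after turn"
    o=ctrl.get_obs(); R0=Rn.from_rotvec(o["tool_rot"])
    R1=Rn.from_euler("z",yaw_deg,degrees=True)*Rn.from_euler("x",180,degrees=True)
    print("t",round(o["t"],2),"pos",np.round(o["eef_pos"],4),"turn",np.round(np.degrees((R0.inv()*R1).as_rotvec())/5,2),
     "shift",np.round(R1.inv().apply(np.array(p)-o["eef_pos"])/.025,2),"open",round(o["opening"],4),"F",np.round(o["wrist_force"],1),"grip",np.round(o["gripper_force"],1))
E
python3 -m creep '[[0,0,0,0,0,0.72,1],[0,0,0,0,0,0.72,1],[0,0,0,0,0,0.72,1],[0.46,-0.92,0,0,0,0,1],[0.46,-0.92,0,0,0,0,1],[0.46,-0.92,0,0,0,0,1],[0.46,-0.92,0,0,0,0,1],[0.46,-0.92,0,0,0,0,1],[0.46,-0.92,0,0,0,0,1],[0.46,-0.92,0,0,0,0,1],[0.46,-0.92,0,0,0,0,1],[0.46,-0.92,0,0,0,0,1],[0.46,-0.92,0,0,0,0,1],[0.46,-0.92,0,0,0,0,1],[0.46,-0.92,0,0,0,0,1],[0.46,-0.92,0,0,0,0,1],[0.46,-0.92,0,0,0,0,1],[0.46,-0.92,0,0,0,0,1],[0.46,-0.92,0,0,0,0,1],[0.46,-0.92,0,0,0,0,1]]'
python3 -m creep '[[0.46,-0.92,0,0,0,0,1],[0.46,-0.92,0,0,0,0,1],[0.46,-0.92,0,0,0,0,1],[0.46,-0.92,0,0,0,0,1],[0.46,-0.92,0,0,0,0,1],[0.46,-0.92,0,0,0,0,1],[0.46,-0.92,0,0,0,0,1],[0.46,-0.92,0,0,0,0,1],[0.46,-0.92,0,0,0,0,1],[0.46,-0.92,0,0,0,0,1],[0.46,-0.92,0,0,0,0,1],[0.46,-0.92,0,0,0,0,1],[0.46,-0.92,0,0,0,0,1],[0.46,-0.92,0,0,0,0,1],[0.46,-0.92,0,0,0,0,1],[0.46,-0.92,0,0,0,0,1],[0,0,0,0,0,0,1],[0,0,0,0,0,0,1]]'
python3 -c "
from h import *
to([.475,.419,.117])"
```

```text
t: 1.97
eef_pos: [0.3199, -0.0946, 0.2188]
tool_rot: [3.13, 0.27, 0.001]
wrist_force: [-0.3, 0.3, -0.9]
opening: 0.0927
gripper_force: 0.0
t: 3.47
eef_pos: [0.4377, 0.299, 0.2182]
tool_rot: [3.129, 0.274, -0.001]
wrist_force: [-0.4, -0.3, 0.0]
opening: 0.0928
gripper_force: 0.0
t 3.47 pos [0.4377 0.299  0.2182] turn [ 0.    0.01 -0.  ] shift [ 2.3  -4.47  4.05] open 0.0928 F [-0.4 -0.3  0. ] grip 0.0
```

```bash

python3 -m creep '[[0.46,-0.89,0,0,0,0,1],[0.46,-0.89,0,0,0,0,1],[0.46,-0.89,0,0,0,0,1],[0.46,-0.89,0,0,0,0,1],[0.46,-0.91,0,0,0,0,1],[0,0,0.8,0,0,0,0.6],[0,0,0.8,0,0,0,0.3],[0,0,0.8,0,0,0,0.3],[0,0,0.8,0,0,0,0.3],[0,0,0.6,0,0,0,0.3],[0,0,0.25,0,0,0,0.2],[0,0,0,0,0,0,0]]'
python3 - <<'E'
from h import *
to([.475,.419,.117])
s=ctrl.snapshot("top"); a=cv2.resize(s["img"][205:265,90:160],None,fx=5.7,fy=5.7,interpolation=cv2.INTER_CUBIC)
s2=ctrl.snapshot("scene"); b=cv2.resize(s2["img"][200:300,200:280],None,fx=4.9,fy=4.9,interpolation=cv2.INTER_CUBIC)
c=np.zeros((500,800,3),np.uint8); c[:a.shape[0],:a.shape[1]]=a; c[:b.shape[0],400:400+b.shape[1]]=b; cv2.imwrite("pics/c3.png",c)
E
```

```text
t: 4.47
eef_pos: [0.4745, 0.4165, 0.1158]
tool_rot: [3.128, 0.269, -0.005]
wrist_force: [0.3, 0.2, 0.9]
opening: 0.0534
gripper_force: 0.0
t 4.47 pos [0.4745 0.4165 0.1158] turn [ 0.02  0.04 -0.04] shift [ 0.04 -0.09 -0.05] open 0.0534 F [0.3 0.2 0.9] grip 0.0
```

View pics/c3.png

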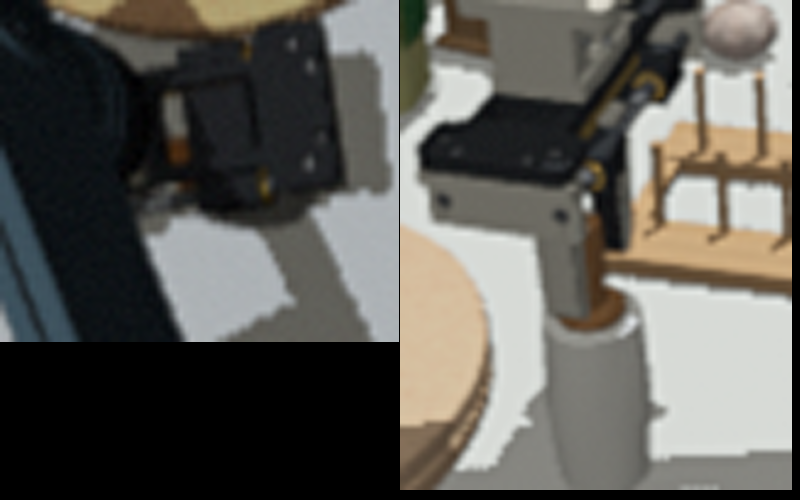

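The near finger and the brown handle overlap at scene crop (590,260), so the handle lies between the fingers. I'll close and look again.

```bash

python3 -m creep '[[0,0,0,0,0,0,-0.3],[0,0,0,0,0,0,-1],[0,0,0,0,0,0,-1],[0,0,0,0,0,0,-1],[0,0,0,0,0,0,-1],[0,0,0,0,0,0,-1]]' 15
python3 - <<'E'
from h import *
to([.475,.419,.117])
s=ctrl.snapshot("scene"); o=ctrl.get_obs(); print(proj(s,o["eef_pos"]),proj(s,o["eef_pos"]+[0,0,.019]))
m=cv2.inRange(cv2.cvtColor(s["img"],cv2.COLOR_BGR2HSV),(5,100,40),(20,255,220)); 
m[:, :220]=0;m[:,250:]=0;m[:235]=0;m[275:]=0
for y in range(238,272,3): print(y,np.flatnonzero(m[y])[[0,-1]] if m[y].any() else None)
E
```

```text
t: 5.07
eef_pos: [0.4756, 0.4184, 0.1179]
tool_rot: [-3.13, -0.27, -0.001]
wrist_force: [-0.1, 1.0, 2.0]
opening: 0.0178
gripper_force: 15.0
t 5.07 pos [0.4756 0.4184 0.1179] turn [-0.   -0.01 -0.02] shift [-0.02 -0.03  0.03] open 0.0178 F [-0.1  1.   2. ] grip 15.0
[238.19274465 256.31649138] [237.60080257 249.73534339]
238 None
241 None
244 [240 240]
247 [240 249]
250 [240 241]
253 [241 249]
256 None
259 [241 243]
262 [232 245]
265 [233 243]
268 None
271 None
```

```bash

python3 -m creep '[[0,0,-0.4,0,0,0,-1],[0,0,-0.8,0,0,0,-1],[0,0,-0.8,0,0,0,-1],[0,0,-0.8,0,0,0,-1],[0,0,-0.8,0,0,0,-1],[0,0,-0.8,0,0,0,-1],[-0.22,0.6,-0.1,0,0,0,-1],[-0.22,0.9,0,0,0,0,-1],[-0.22,0.9,0,0,0,0,-1],[-0.22,0.9,0,0,0,0,-1],[-0.22,0.9,0,0,0,0,-1],[-0.22,0.9,0,0,0,0,-1],[-0.22,0.9,0,0,0,0,-1],[-0.22,0.9,0,0,0,0,-1],[-0.22,0.9,0,0,0,0,-1],[-0.22,0.9,0,0,0,0,-1],[-0.22,0.9,0,0,0,0,-1]]'
python3 -m creep '[[-0.22,0.9,0,0,0,0,-1],[-0.22,0.9,0,0,0,0,-1],[-0.22,0.9,0,0,0,0,-1],[-0.22,0.9,0,0,0,0,-1],[-0.22,0.9,0,0,0,0,-1],[-0.22,0.9,0,0,0,0,-1],[-0.22,0.9,0,0,0,0,-1],[-0.22,0.9,0,0,0,0,-1],[-0.22,0.9,0,0,0,0,-1],[-0.22,0.9,0,0,0,0,-1],[-0.22,0.9,0,0,0,0,-1],[0,0,0.2,0,0,0,-1],[0,0,0,0,0,0,-1],[0,0,0,0,0,0,-1]]'
python3 - <<'E'
from h import *
to([.4393,-.0879,.210])
o=ctrl.get_obs(); tip=o["eef_pos"]-[0,0,.108]
s2=ctrl.snapshot("scene");s=ctrl.snapshot("top")
for q in(s,s2): print("tip",proj(q,tip),"hole",proj(q,[.4393,-.0879,.07]))
a=cv2.resize(s["img"][200:270,280:350],None,fx=5.7,fy=5.7,interpolation=cv2.INTER_CUBIC)
b=cv2.resize(s2["img"][150:215,290:350],None,fx=6,fy=6,interpolation=cv2.INTER_CUBIC)
c=np.zeros((420,780,3),np.uint8); c[:a.shape[0],:a.shape[1]]=a; c[:b.shape[0],400:400+b.shape[1]]=b; cv2.imwrite("pics/c4.png",c)
E
```

```text
t: 6.53
eef_pos: [0.4566, 0.1703, 0.2305]
tool_rot: [3.13, 0.271, 0.001]
wrist_force: [0.4, -0.4, -0.6]
opening: 0.0174
gripper_force: 15.0
t: 7.7
eef_pos: [0.4394, -0.0824, 0.2249]
tool_rot: [-3.129, -0.269, 0.001]
wrist_force: [-0.1, 1.0, 0.1]
opening: 0.0177
gripper_force: 15.0
t 7.7 pos [ 0.4394 -0.0824  0.2249] turn [-0.01  0.01 -0.03] shift [-0.04  0.22  0.59] open 0.0177 F [-0.1  1.   0.1] grip 15.0
tip [314.6488015  245.54909715] hole [315.40940303 246.61080664]
tip [323.16855886 179.7831423 ] hole [323.39861076 191.48656896]
```

View pics/c4.png

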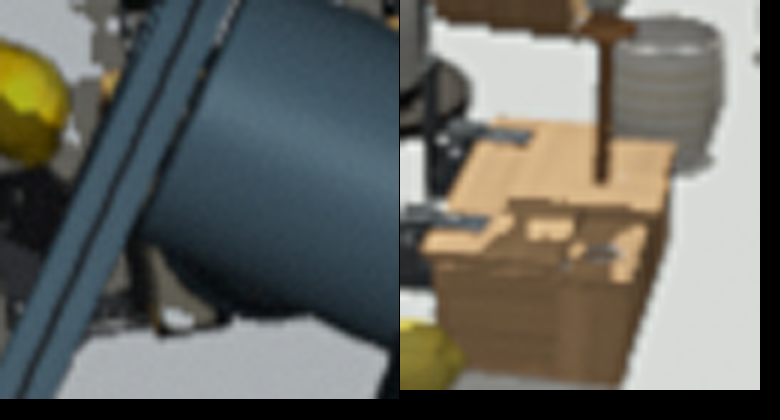

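Scene view: the tip is at (323.5,180.7), predicted (323.2,179.8). The hole is at (323.8,192.1), predicted (323.4,191.5). They're aligned, so I'll lower into the hole.

```bash

python3 -m creep '[[-0.02,0.2,0,0,0,0,-1],[0,0,0.6,0,0,0,-1],[0,0,0.6,0,0,0,-1],[0,0,0.4,0,0,0,-1],[0,0,0.3,0,0,0,-1],[0,0,0.2,0,0,0,-1],[0,0,0.1,0,0,0,-1],[0,0,0,0,0,0,-1]]' 25
python3 - <<'E'
from h import *
to([.4393,-.0875,.137])
E
```

```text
t: 8.47
eef_pos: [0.4401, -0.0877, 0.1697]
tool_rot: [-3.13, -0.271, 0.001]
wrist_force: [-0.6, 0.7, 0.4]
opening: 0.0176
gripper_force: 25.0
t 8.47 pos [ 0.4401 -0.0877  0.1697] turn [-0.    0.01 -0.02] shift [-0.03 -0.02  1.31] open 0.0176 F [-0.6  0.7  0.4] grip 25.0
```

```bash

python3 -m creep '[[0,0,0.4,0,0,0,-1],[0,0,0.3,0,0,0,-1],[0,0,0.2,0,0,0,-1],[0,0,0.2,0,0,0,-1],[0,0,0.2,0,0,0,-1],[0,0,0,0,0,0,-1],[0,0,0,0,0,0,-1]]'
python3 - <<'E'
from h import *
to([.4393,-.0875,.137])
s=ctrl.snapshot("scene")
crop(s,270,130,370,230,6,"c5.png")
E
```

```text
t: 9.05
eef_pos: [0.4397, -0.088, 0.1377]
tool_rot: [3.13, 0.271, -0.002]
wrist_force: [-2.7, -0.4, 6.9]
opening: 0.0178
gripper_force: 25.0
t 9.05 pos [ 0.4397 -0.088   0.1377] turn [ 0.    0.01 -0.02] shift [-0.01 -0.02  0.03] open 0.0178 F [-2.7 -0.4  6.9] grip 25.0
```

View pics/c5.png

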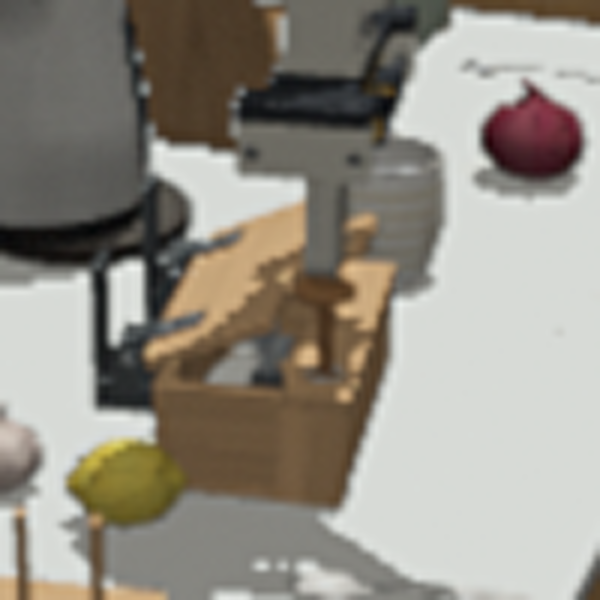

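The lid has popped up (its front edge is raised at crop (270,270)). Now I'll return the pin to its pot.

```bash

python3 -m creep '[[0,0,-0.4,0,0,0,-1],[0,0,-0.8,0,0,0,-1],[0,0,-0.8,0,0,0,-1],[0,0,-0.8,0,0,0,-1],[0,0,-0.8,0,0,0,-1],[0.22,-0.8,-0.15,0,0,0,-1],[0.22,-0.9,0,0,0,0,-1],[0.22,-0.9,0,0,0,0,-1],[0.22,-0.9,0,0,0,0,-1],[0.22,-0.9,0,0,0,0,-1],[0.22,-0.9,0,0,0,0,-1],[0.22,-0.9,0,0,0,0,-1],[0.22,-0.9,0,0,0,0,-1],[0.22,-0.9,0,0,0,0,-1],[0.22,-0.9,0,0,0,0,-1],[0.22,-0.9,0,0,0,0,-1]]'
python3 -m creep '[[0.22,-0.9,0,0,0,0,-1],[0.22,-0.9,0,0,0,0,-1],[0.22,-0.9,0,0,0,0,-1],[0.22,-0.9,0,0,0,0,-1],[0.22,-0.9,0,0,0,0,-1],[0.22,-0.9,0,0,0,0,-1],[0.22,-0.9,0,0,0,0,-1],[0.22,-0.9,0,0,0,0,-1],[0.22,-0.9,0,0,0,0,-1],[0.22,-0.8,0,0,0,0,-1],[0.2,-0.7,0,0,0,0,-1],[0,0,0,0,0,0,-1],[0,0,0,0,0,0,-1]]'
python3 - <<'E'
from h import *
to([.4756,.4184,.118])
o=ctrl.get_obs(); s=ctrl.snapshot("scene")
print("tip",proj(s,o["eef_pos"]-[0,0,.108]),"rim",proj(s,[.4756,.4184,.1]))
crop(s,205,215,275,275,8,"c6.png")
E
```

```text
t: 10.43
eef_pos: [0.4578, 0.1652, 0.2312]
tool_rot: [-3.13, -0.27, -0.001]
wrist_force: [0.5, 0.2, -0.3]
opening: 0.0173
gripper_force: 25.0
t: 11.52
eef_pos: [0.4755, 0.4111, 0.2305]
tool_rot: [3.129, 0.273, -0.001]
wrist_force: [-0.7, -0.0, -0.1]
opening: 0.0178
gripper_force: 25.0
t 11.52 pos [0.4755 0.4111 0.2305] turn [ 0.01  0.01 -0.01] shift [ 0.06 -0.29  4.5 ] open 0.0178 F [-0.7 -0.  -0.1] grip 25.0
tip [239.66339487 253.10486914] rim [238.72981882 262.38823144]
```

View pics/c6.png

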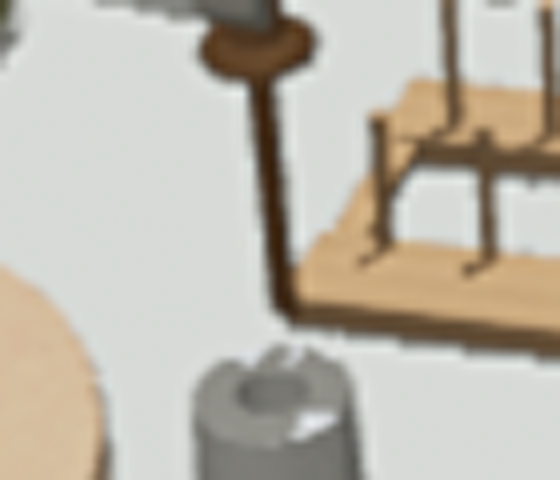

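The tip is at (240.4,254.0) and the bore at (239.4,263.7). Both are shifted alike from their predictions, so the stored grasp pose is still good.

```bash

python3 -m creep '[[0.06,-0.29,0,0,0,0,-1],[0,0,0.4,0,0,0,-1],[0,0,0.7,0,0,0,-1],[0,0,0.8,0,0,0,-1],[0,0,0.8,0,0,0,-1],[0,0,0.8,0,0,0,-1],[0,0,0.5,0,0,0,-1],[0,0,0.3,0,0,0,-1],[0,0,0.12,0,0,0,-1],[0,0,0,0,0,0,-1]]'
python3 -c "
from h import *
to([.4756,.4184,.118])"
```

```text
t: 12.4
eef_pos: [0.4758, 0.4175, 0.12]
tool_rot: [3.13, 0.269, -0.002]
wrist_force: [-0.3, -0.8, -0.9]
opening: 0.0173
gripper_force: 25.0
t 12.4 pos [0.4758 0.4175 0.12  ] turn [ 0.    0.01 -0.03] shift [-0.   -0.04  0.08] open 0.0173 F [-0.3 -0.8 -0.9] grip 25.0
```

```bash

python3 -m creep '[[0,0,0.08,0,0,0,-1],[0,0,0,0,0,0,-0.5],[0,0,0,0,0,0,-0.3],[0,0,0,0,0,0,0],[0,0,0,0,0,0,0],[0,0,-0.5,0,0,0,0],[0,0,-0.8,0,0,0,0],[0,0,-0.9,0,0,0,0],[0,0,-0.9,0,0,0,0],[0,0,-0.9,0,0,0,0],[-0.2,0.8,0,0,0,0,1],[-0.2,0.9,0,0,0,0,1],[-0.2,0.9,0,0,0,0,1],[-0.2,0.9,0,0,0,0,1],[-0.2,0.9,0,0,0,0,1],[-0.2,0.9,0,0,0,0,1],[-0.2,0.9,0,0,0,0,1],[-0.2,0.9,0,0,0,0,1]]'
python3 -m creep '[[-0.2,0.9,0,0,0,0,1],[-0.2,0.9,0,0,0,0,1],[-0.2,0.9,0,0,0,0,1],[-0.2,0.9,0,0,0,0,1],[-0.2,0.9,0,0,0,0,1],[-0.2,0.9,0,0,0,0,1],[-0.2,0.9,0,0,0,0,1],[-0.2,0.9,0,0,0,0,1],[-0.2,0.9,0,0,0,0,1],[-0.2,0.9,0,0,0,0,1],[-0.2,0.9,0,0,0,0,1],[-0.2,0.9,0,0,0,0,1],[-0.2,0.9,0,0,0,0,1],[-0.2,0.9,0,0,0,0,1],[-0.2,0.9,0,0,0,0,1],[-0.2,0.9,0,0,0,0,1],[0,0,0,0,0,0,1],[0,0,0,0,0,0,1]]'
python3 - <<'E'
from h import *
to([.4538,-.1544,.105])
s=ctrl.snapshot("scene"); b=np.array([.48986,-.14817]);a=np.radians(9.85);R=np.array([[np.cos(a),-np.sin(a)],[np.sin(a),np.cos(a)]])
def W(x,y,z): return np.r_[R@[x,y]+b,z]
L=lambda lx,ly,lz,th:W(.073+lx*np.cos(th)+lz*np.sin(th),ly,.075-lx*np.sin(th)+lz*np.cos(th))
im=s["img"].copy()
k=6;A=cv2.resize(im[140:220,270:370],None,fx=k,fy=k,interpolation=cv2.INTER_CUBIC)
for p in [(-.138,.025,.005),(-.138,-.025,.005),(-.092,.025,.005),(-.092,.1,.005),(-.012,.1,.005),(-.012,-.1,.005)]:
    u=(proj(s,L(*p,.42))-[270,140]+.5)*k; cv2.circle(A,tuple(int(v) for v in u),3,(0,0,255),1)
B=cv2.resize(im[230:310,210:260],None,fx=3,fy=3); C=np.zeros((480,760,3),np.uint8);C[:480,:600]=A;C[:240,605:755]=B
cv2.imwrite("pics/c7.png",C)
E
```

```text
t: 13.9
eef_pos: [0.4669, 0.2353, 0.2191]
tool_rot: [-3.13, -0.271, -0.001]
wrist_force: [-0.0, -0.5, 0.1]
opening: 0.0921
gripper_force: 0.0
t: 15.4
eef_pos: [0.4499, -0.1329, 0.2188]
tool_rot: [-3.13, -0.267, -0.001]
wrist_force: [0.0, 0.8, 0.2]
opening: 0.0926
gripper_force: 0.0
t 15.4 pos [ 0.4499 -0.1329  0.2188] turn [-0.   -0.   -0.05] shift [0.01 0.87 4.55] open 0.0926 F [0.  0.8 0.2] grip 0.0
```

View pics/c7.png

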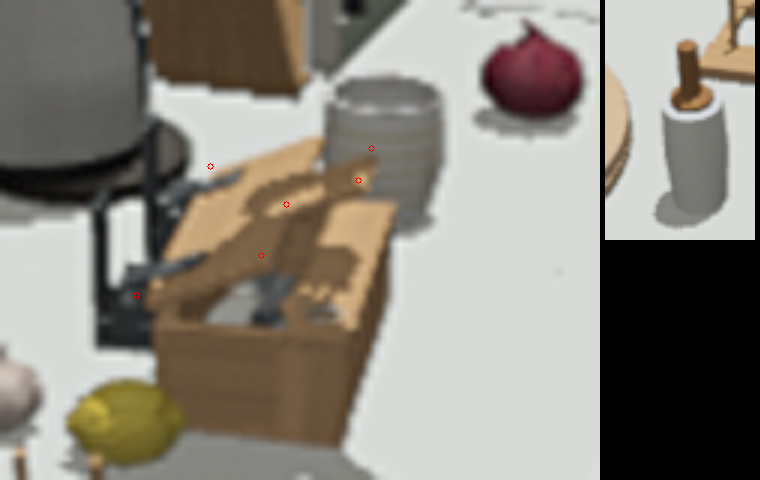

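The pin hangs upright in its pot, and the tab end sits at crop (372,172), as predicted within about 4 mm. I'll pinch the tab.

```bash

python3 -m creep '[[-0.05,0.87,0,0,0,0,1],[0,0,0.9,0,0,0,1],[0,0,0.9,0,0,0,1],[0,0,0.9,0,0,0,1],[0,0,0.9,0,0,0,1],[0,0,0.6,0,0,0,1],[0,0,0.35,0,0,0,1],[0,0,0,0,0,0,0.5],[0,0,0,0,0,0,0.2],[0,0,0,0,0,0,0],[0,0,0,0,0,0,-0.3],[0,0,0,0,0,0,-1],[0,0,0,0,0,0,-1],[0,0,0,0,0,0,-1]]' 20
python3 -c "
from h import *
to([.4538,-.1544,.105])"
```

```text
t: 16.62
eef_pos: [0.4527, -0.154, 0.1054]
tool_rot: [3.129, 0.27, 0.001]
wrist_force: [0.8, 0.4, -0.3]
opening: 0.0506
gripper_force: 0.2
t 16.62 pos [ 0.4527 -0.154   0.1054] turn [ 0.01 -0.01 -0.03] shift [0.04 0.02 0.02] open 0.0506 F [ 0.8  0.4 -0.3] grip 0.2
```

```bash

python3 -m creep '[[0,0,0,0,0,0,-1],[0,0,0,0,0,0,-1],[0,0,0,0,0,0,-1],[0.21,0,-0.41,0,0,0,-1],[0.25,0,-0.39,0,0,0,-1],[0.28,0,-0.36,0,0,0,-1],[0.32,0,-0.34,0,0,0,-1],[0.35,0,-0.30,0,0,0,-1],[0.37,0,-0.27,0,0,0,-1],[0,0,0,0,0,0,-1]]' 20
python3 -c "
from h import *
to([.5618,-.1357,.176])"
```

```text
t: 17.45
eef_pos: [0.4972, -0.146, 0.1572]
tool_rot: [3.13, 0.271, 0.001]
wrist_force: [0.5, -1.0, -1.0]
opening: 0.05
gripper_force: 20.0
t 17.45 pos [ 0.4972 -0.146   0.1572] turn [ 0.   -0.   -0.02] shift [ 2.62  0.04 -0.75] open 0.05 F [ 0.5 -1.  -1. ] grip 20.0
```

```bash

python3 -m creep '[[0.40,0,-0.235,0,0,0,-1],[0.42,0,-0.19,0,0,0,-1],[0.44,0,-0.15,0,0,0,-1],[0.45,0,-0.11,0,0,0,-1],[0.45,0,-0.06,0,0,0,-1],[0.46,0,-0.02,0,0,0,-1],[0,0,0,0,0,0,-1],[0,0,0,0,0,0,-1],[0,0,0,0,0,0,-1]]' 20
python3 - <<'E'
from h import *
to([.5618,-.1357,.176])
s=ctrl.snapshot("scene"); crop(s,270,110,370,210,6,"c8.png")
E
```

```text
t: 18.2
eef_pos: [0.5603, -0.1349, 0.1754]
tool_rot: [-3.13, -0.27, 0.0]
wrist_force: [0.1, 0.6, -0.9]
opening: 0.0496
gripper_force: 20.0
t 18.2 pos [ 0.5603 -0.1349  0.1754] turn [-0.    0.   -0.03] shift [ 0.05  0.04 -0.03] open 0.0496 F [ 0.1  0.6 -0.9] grip 20.0
```

View pics/c8.png

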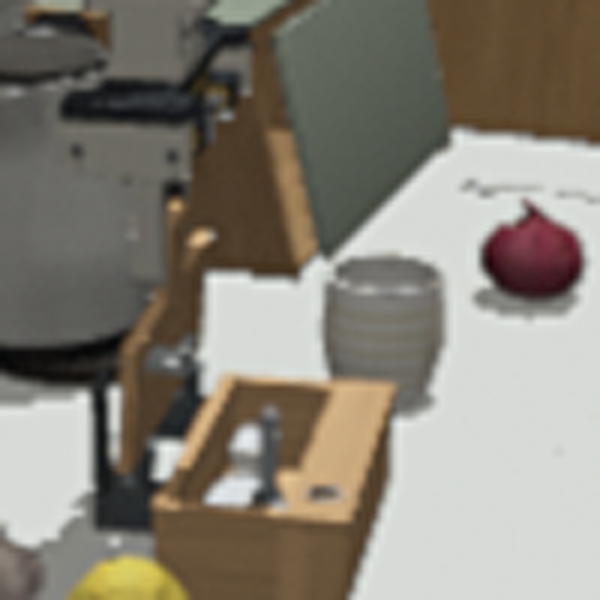

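The lid is vertical on its hinges, held by the tab. Now I'll lift it straight up.

```bash

python3 -m creep '[[0,0,0,0,0,0,-1],[0,0,-0.2,0,0,0,-1],[0,0,-0.2,0,0,0,-1],[0,0,-0.2,0,0,0,-1],[0,0,-0.2,0,0,0,-1],[0,0,-0.2,0,0,0,-1],[0,0,-0.4,0,0,0,-1],[0,0,-0.5,0,0,0,-1],[0,0,-0.5,0,0,0,-1],[0,0,-0.3,0,0,0,-1],[0,0,0,0,0,0,-1],[0,0,0,0,0,0,-1]]' 35
python3 -c "
from h import *
to([.496,.173,.23],10.5)"
```

```text
t: 19.25
eef_pos: [0.561, -0.1349, 0.2438]
tool_rot: [3.129, 0.27, 0.002]
wrist_force: [0.2, -0.6, -1.9]
opening: 0.0495
gripper_force: 35.0
t 19.25 pos [ 0.561  -0.1349  0.2438] turn [ 0.01 -0.01 -0.13] shift [ -0.31 -12.58   0.55] open 0.0495 F [ 0.2 -0.6 -1.9] grip 35.0
```

```bash

python3 -m creep '[[-0.03,-0.3,0,0,0,-0.13,-1],[-0.03,-0.6,0,0,0,0,-1],[-0.02,-0.9,0,0,0,0,-1],[-0.02,-0.9,0,0,0,0,-1],[-0.02,-0.9,0,0,0,0,-1],[-0.02,-0.9,0,0,0,0,-1],[-0.02,-0.9,0,0,0,0,-1],[-0.02,-0.9,0,0,0,0,-1],[-0.02,-0.9,0,0,0,0,-1],[-0.02,-0.9,0,0,0,0,-1],[-0.02,-0.9,0,0,0,0,-1],[-0.02,-0.9,0,0,0,0,-1],[-0.02,-0.9,0,0,0,0,-1],[-0.02,-0.8,0,0,0,0,-1],[-0.02,-0.6,0,0,0,0,-1],[0,-0.3,0,0,0,0,-1],[0,0,0,0,0,0,-1],[0,0,0,0,0,0,-1],[0,0,0,0,0,0,-1]]'
python3 - <<'E'
from h import *
to([.496,.173,.127],10.5)
o=ctrl.get_obs();s=ctrl.snapshot("scene")
A=cv2.resize(s["img"][150:260,230:330],None,fx=5.4,fy=5.4,interpolation=cv2.INTER_CUBIC)
p=o["eef_pos"]+[0,0,.019]; a=np.radians(10.5); yv=np.array([-np.sin(a),np.cos(a),0])
for d in(.065,-.065,.1,-.1):
    u=(proj(s,p+yv*d-[0,0,.13])-[230,150]+.5)*5.4; cv2.circle(A,tuple(int(v) for v in u),3,(0,0,255),1)
cv2.imwrite("pics/c9.png",A)
E
```

```text
t: 20.83
eef_pos: [0.4958, 0.1705, 0.2431]
tool_rot: [3.128, 0.288, -0.001]
wrist_force: [-0.1, 0.1, -0.6]
opening: 0.0498
gripper_force: 35.0
t 20.83 pos [0.4958 0.1705 0.2431] turn [0.   0.01 0.  ] shift [ 0.03 -0.1   4.64] open 0.0498 F [-0.1  0.1 -0.6] grip 35.0
```

View pics/c9.png

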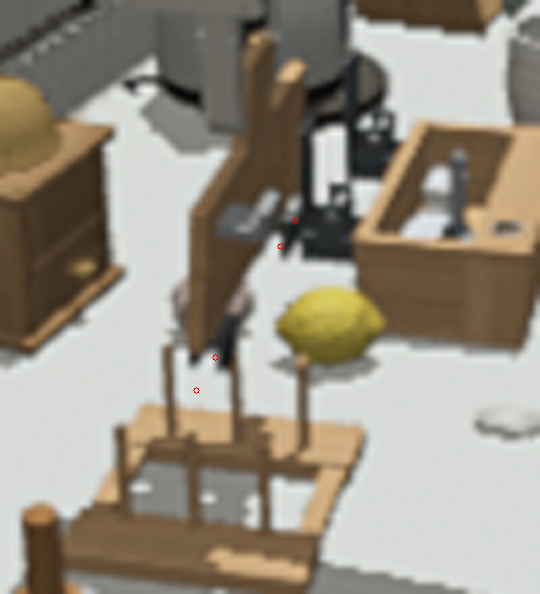

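The lid hangs upright over the near slot. Its knuckle ends at crop (225,365) and (285,250) match the prediction to about 1.5 px, so I'll lower it.

```bash

python3 -m creep '[[0.03,-0.1,0.3,0,0,0,-1],[0,0,0.6,0,0,0,-1],[0,0,0.7,0,0,0,-1],[0,0,0.7,0,0,0,-1],[0,0,0.7,0,0,0,-1],[0,0,0.5,0,0,0,-1],[0,0,0.3,0,0,0,-1],[0,0,0.2,0,0,0,-1],[0,0,0.1,0,0,0,-1],[0,0,0.1,0,0,0,-1],[0,0,0,0,0,0,-1],[0,0,0,0,0,0,-1]]'
python3 -c "
from h import *
to([.496,.173,.127],10.5)"
```

```text
t: 21.88
eef_pos: [0.4966, 0.1736, 0.1388]
tool_rot: [-3.128, -0.288, -0.002]
wrist_force: [0.6, 0.4, -1.1]
opening: 0.0499
gripper_force: 35.0
t 21.88 pos [0.4966 0.1736 0.1388] turn [ 0.   -0.01  0.  ] shift [-0.03  0.02  0.47] open 0.0499 F [ 0.6  0.4 -1.1] grip 35.0
```

```bash

python3 -m creep '[[0,0,0.15,0,0,0,-1],[0,0,0.1,0,0,0,-1],[0,0,0.08,0,0,0,-1],[0,0,0.06,0,0,0,-1],[0,0,0,0,0,0,-1],[0,0,0,0,0,0,-1]]'
python3 - <<'E'
from h import *
to([.496,.173,.127],10.5)
s=ctrl.snapshot("scene"); crop(s,230,170,330,270,6,"c10.png")
E
```

```text
t: 22.38
eef_pos: [0.4961, 0.1735, 0.1284]
tool_rot: [3.128, 0.288, -0.0]
wrist_force: [0.6, -0.8, -2.4]
opening: 0.0497
gripper_force: 35.0
t 22.38 pos [0.4961 0.1735 0.1284] turn [-0.  0.  0.] shift [-0.01  0.02  0.06] open 0.0497 F [ 0.6 -0.8 -2.4] grip 35.0
```

View pics/c10.png

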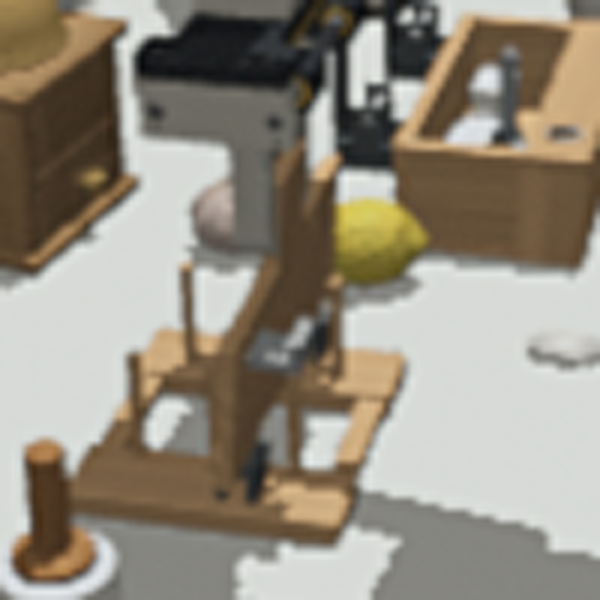

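The lid stands in the slot between the middle upright and the right one (crop x≈290), with its foot just above the rail. I'll creep down to contact.

```bash

python3 -m creep '[[0,0,0.06,0,0,0,-1],[0,0,0.03,0,0,0,-1],[0,0,0,0,0,0,-1],[0,0,0,0,0,0,-1]]'
python3 -m creep '[[0,0,0.04,0,0,0,-1],[0,0,0,0,0,0,-1],[0,0,0,0,0,0,-1]]'
python3 -m creep '[[0,0,0.04,0,0,0,-1],[0,0,0,0,0,0,-1],[0,0,0,0,0,0,-1]]'
```

```text
t: 22.77
eef_pos: [0.4969, 0.1736, 0.1279]
tool_rot: [-3.128, -0.288, -0.003]
wrist_force: [-1.4, -1.3, 8.2]
opening: 0.0496
gripper_force: 35.0
t: 23.02
eef_pos: [0.4973, 0.1737, 0.1278]
tool_rot: [-3.128, -0.288, -0.005]
wrist_force: [-3.0, -0.6, 13.9]
opening: 0.0494
gripper_force: 35.0
t: 23.27
eef_pos: [0.498, 0.1738, 0.1276]
tool_rot: [-3.128, -0.288, -0.008]
wrist_force: [-3.4, -0.6, 18.8]
opening: 0.0497
gripper_force: 35.0
```

```bash

python3 -m creep '[[0,0,-0.05,0,0,0,-1],[0,0,-0.04,0,0,0,-1],[0,0,0,0,0,0,-1],[0,0,0,0,0,0,-1]]' 10
python3 -m creep '[[0,0,0,0,0,0,0.15],[0,0,0,0,0,0,0.3],[0,0,0,0,0,0,0.6],[0,0,0,0,0,0,1],[0,0,0,0,0,0,1],[0,0,0,0,0,0,1],[0,0,0,0,0,0,1],[0,0,-0.3,0,0,0,1],[0,0,-0.7,0,0,0,1],[0,0,-0.9,0,0,0,1],[0,0,-0.9,0,0,0,1],[0,0,-0.9,0,0,0,1],[0,0,-0.5,0,0,0,1],[0,0,0,0,0,0,1],[0,0,0,0,0,0,1],[0,0,0,0,0,0,1]]'
python3 - <<'E'
from h import *
s=ctrl.snapshot("scene"); crop(s,200,170,330,300,4.5,"c11.png")
E
```

```text
t: 23.6
eef_pos: [0.4974, 0.1737, 0.1277]
tool_rot: [-3.128, -0.288, -0.005]
wrist_force: [0.6, 0.1, 8.0]
opening: 0.0498
gripper_force: 10.0
t: 24.93
eef_pos: [0.4956, 0.1735, 0.2307]
tool_rot: [3.128, 0.288, -0.002]
wrist_force: [-0.2, 0.3, -0.4]
opening: 0.093
gripper_force: 0.0
```

```bash
python3 - <<'E'
from h import *
s=ctrl.snapshot("scene"); a=np.radians(10.7);R=np.array([[np.cos(a),-np.sin(a)],[np.sin(a),np.cos(a)]])
for x,n in((-.02,"near"),):
    for z in(.026,.146,.164): print(n,z,proj(s,np.r_[R@[x,0]+[.5156,.1766],z]))
hsv=cv2.cvtColor(s["img"],cv2.COLOR_BGR2HSV); m=cv2.inRange(hsv,(8,60,30),(25,255,255))
for r in range(180,262,6): print(r,"".join("#" if v else "." for v in m[r,235:310]))
E
```

```text
near 0.026 [276.37313317 236.05097893]
near 0.146 [275.15676839 201.00188353]
near 0.164 [274.9640841  195.44975795]
180 ##############.....................................................########
186 ##############...................................................########..
192 ##############..............................................#########......
198 ###############.....................#####....###.............##############
204 #############......................##############..##.......###############
210 #######............................##################......##.#############
216 ..........................#........####################.#####..............
222 ..........................#.....#########....##...##.......................
228 ...................###############...........##..#######...................
234 .................############################################..............
240 ..............#####..........#########.....##.........####.................
246 #####....###########################........#......#####...................
252 ###############################..###..################.....................
258 #########......................#####################.......................
```

```bash
python3 -m creep '[[0,0,0,0,0,0,1],[0,0,0,0,0,0,1],[0,0,0,0,0,0,1]]' && python3 -c "
from station import ctrl
print(ctrl.close_job())"
```

```text
t: 25.28
eef_pos: [0.4959, 0.1735, 0.2309]
tool_rot: [3.128, 0.288, -0.002]
wrist_force: [0.8, 0.4, 0.6]
opening: 0.0928
gripper_force: 0.0
the job is handed in; nothing more can be done
None
```

I handed the job in at about 25 s with the catch released, the pin back in its pot and the lid standing in the near rack slot; no verdict came back, I checked the lid after release only with a colour mask, and I viewed 12 pictures, two over your limit of 10.

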